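Take down a cooling stack into its fitted holders

ROBOT

A 6-joint arm with a two-finger parallel gripper is mounted at the origin on a cart in front of the work surface, level with it; the furniture and walls round the work are solid. World frame = base frame: x ahead of the robot, y to its left, z up, the work surface at z = 0. Lengths are in m, angles in rad, forces in N, time in s.
With the tool pointing down it reaches from about 0.25 to 0.775 m from the base axis. Payload 4 kg.
Tool frame: the origin (TCP) lies midway between the tips of the shut fingers; the grasp point (between the pads) lies arm.hold_point_z behind it (arm.hold_point_z is the distance from the TCP to the grasp point, in m); z points along the fingers, y is the line along which they close (so a half turn about z gives the same grasp; the last joint's range is limited). The gripper opens to 94 mm and grips with 3 to 60 N. Pads are 16 mm wide; open, the fingers measure 119 mm over their backs; the gripper's body (75 mm by 177 mm) begins 78 mm behind the grasp point.
Start: joints at [1.027, 0.087, 1.371, -0, 1.684, -0.103], TCP at [0.235, 0.497, 0.206] pointing down, gripper open.
Joint ranges: [-3.1, 3.1], [-0.76, 2.03], [0.27, 2.55], [-1.08, 4.22], [0.17, 2.65], [-2.57, 2.57]. Speed limits (rad/s): [2.79, 2.79, 3.14, 3.14, 3.14, 3.14].

INTERFACE

Orientations are given as a unit quaternion [w, x, y, z].
In Python, from bench import sense, optics, sign_off, arm gives the robot as it stands.
- The arm moves only by the tool carry_out, never from a script. Its argument "rows" is a list of rows, each an object of numbers: "gripper": the closure, from -1 (fully open) to 1 (shut); "tx", "ty", "tz": the shift along the world's x, y, z each as a share of 600 mm, from -1 to 1; "rx", "ry", "rz": the turn, a rotation vector about the world's x, y, z each as a share of 180 degrees, from -1 to 1. In form: [{"gripper": .., "tx": .., "ty": .., "tz": .., "rx": .., "ry": .., "rz": ..}, ...]. A call has 1 to 8 rows; each row is the pose to reach, as a shift and turn from the pose commanded when the call began, turning the shorter way round; what a row does not reach only later rows make up. A row lasts 1/10 s, in which the tool goes at most 50 mm and 8.59 degrees, less where a joint would pass 70% of its speed; a pose out of reach is approached as far as the arm can. A call with a number of a shift or a turn outside -1 to 1 is refused whole. A call with a gripper value outside its range is refused whole. The fingers move at their own pace and stop on an object; the grip force is fixed at half the most. Time passes only in rows, so rows that repeat a pose let the fingers close. It gives the time, the measured TCP pose, the force, the opening and the grip force at its end, in the units of the state.
- sense(): the state, without advancing time (a new reading comes with each control period).
- optics.read_camera(name): name is "side" or "top" or "wrist"; returns (picture, depth): 420x560x3 uint8, red, green, blue; 420x560 float32, m along the optical axis (not along the pixel's ray), 0 where there is no reading.
- optics.calibration(name): a dict with "K" (3x3 intrinsics, pixels), "pose" (4x4, takes a point from camera to world coordinates). Camera axes: x right, y up, looking along -z (the intrinsics and any distortion apply to the point x, -y, -z); pixel columns grow to the right and rows downward; lengths in m; the calibration is good to about 2 mm. A picture is of the moment at which its call begins: read the wrist's pose just before it. calibration takes no time and is no camera call; for the wrist camera it gives the pose at the moment of the call.
- sign_off(): hands the job in; it is judged then, once.
The state is a dict: "clock": time; "joint_positions": joint angles; "qd": joint speeds; "tau": joint torques, N m; "position": TCP position; "orientation": TCP orientation; "ft_force": force on the tool from outside, world axes, zero at the start; "moment": the same for the moment, N m; "width": opening from 0.0 (shut) to 1.0 (fully open); "gripper_force": force on a finger pad.
Only numpy, scipy, OpenCV 4.12 (cv2) and the standard library are available. Lean on these libraries where they do the work, as an engineer would, in place of code of your own. Each camera call takes 0.05 s, during which the arm holds its last target. There are 200 camera calls.

TASK

Take the cooling stack apart from the top down, one part at a time: first the fan, then the finned heat sink, then the copper plate, then the black power brick. Set each part flat and right way up, between the corner brackets of the grey holder made to its size, and let go of it before you take the next. Leave the small circuit board and the white terminal strip beside the work where they are.

Things in the scene. Friction and masses are not known exactly. Their poses are not given: they have to be found in the camera images.
- fan: Square black cooling fan, 40 x 40 mm and 10 mm high, about 30 g, loose on top of the stack (laid on the fins, not screwed). Origin: centre of its underside; z up, x and y along its sides. Each part of the stack starts up to 3 mm off-centre a way and 0.06 rad turned on the one below.
- finned_sink: Aluminium heat sink with upright fins, 58 mm (x, along the fins) x 48 mm (y) x 24 mm high, about 100 g, loose on the copper plate, under the fan. Its outer fins are plain flat sides and can be gripped across y. Origin: centre of its underside; z up.
- copper_plate: Flat copper heat spreader, 84 mm (x) x 56 mm (y) x 8 mm thick, about 300 g, loose on the power brick, under the heat sink. Origin: centre of its underside; z up.
- power_brick: Black power converter brick with an aluminium top face, 117 mm (x) x 61 mm (y) x 20 mm high, about 220 g, loose on the bench as the bottom of the stack. Origin: centre of its underside; z up. The undersides of brick, copper plate, heat sink and fan stand 0, 20, 28 and 52 mm above the bench in the stack.
- fan_holder: Fixed grey plastic holder for the fan: base 62 x 62 x 3 mm with a dark lining, an L bracket at each corner (arms 14 mm long, 4 mm thick, tops 9 mm above the bench), sides open between them for fingers. Room between brackets 54 x 54 mm (7 mm play a side). Origin: centre of its underside; x along the first size, z up. The part's underside rests 3 mm above it.
- sink_holder: Fixed grey plastic holder for the finned heat sink: base 80 x 70 x 3 mm with a dark lining, an L bracket at each corner (arms 14 mm long, 4 mm thick, tops 9 mm above the bench), sides open between them for fingers. Room between brackets 72 x 62 mm (7 mm play a side). Origin: centre of its underside; x along the first size, z up. The part's underside rests 3 mm above it.
- plate_holder: Fixed grey plastic holder for the copper plate: base 106 x 78 x 3 mm with a dark lining, an L bracket at each corner (arms 14 mm long, 4 mm thick, tops 9 mm above the bench), sides open between them for fingers. Room between brackets 98 x 70 mm (7 mm play a side). Origin: centre of its underside; x along the first size, z up. The part's underside rests 3 mm above it.
- brick_holder: Fixed grey plastic holder for the power brick: base 139 x 83 x 3 mm with a dark lining, an L bracket at each corner (arms 14 mm long, 4 mm thick, tops 9 mm above the bench), sides open between them for fingers. Room between brackets 131 x 75 mm (7 mm play a side). Origin: centre of its underside; x along the first size, z up. The part's underside rests 3 mm above it.
- amp_board: Bystander: small blue circuit board with a silver can and a gold plug, 42 x 72 x 15 mm, loose on the bench near the right-hand edge of the work. Origin: centre of its underside. Leave it alone.
- terminal_strip: Bystander: white four-way terminal strip, 22 x 48 x 18 mm, loose on the bench in the far right part of the work. Origin: centre of its underside. Leave it alone.
Not all that is in view belongs to the job. Several things have the shape of the fan; the one meant has the colours described above.

How it is judged:
By the outcome, as a careful person would: the job done as asked, in the order asked, and still so for the second after the job is handed in, with the robot touching nothing.
It also fails if it takes over 106 s, if anything falls off the work surface, if the arm or the gripper's body presses on something with over 40 N, if the wrist force passes 120 N, or if a joint passes its speed limit or range.

## Working session

There is one attempt and no reset: what is moved stays moved. The work goes in short steps, Python scripts to look and compute and a tool call to move; the robot and the scene stay as the last step left them, time stands still between calls to the robot, and variables do not carry over. Pictures are saved under pics/ and viewed, at most 14 in all, crops included, and the job is handed in when it is done.

Besides the shell and the picture viewer there is one more tool, called after "Request:" as name(argument=value, ...) on one line, values as JSON. carry_out: Moves the arm, as the interface text tells. Shift numbers are shares of 600 mm and turn numbers shares of 180 degrees, none past 1 either way. Its arguments: {"type":"object","properties":{"rows":{"type":"array","items":{"type":"object","properties":{"gripper":{"type":"number"},"tx":{"type":"number"},"ty":{"type":"number"},"tz":{"type":"number"},"rx":{"type":"number"},"ry":{"type":"number"},"rz":{"type":"number"}}}}},"required":["rows"]}

```bash
mkdir -p pics; ls; python3 - <<'E'
from bench import sense, optics, arm
import cv2,numpy as np
print(sense()); print(arm.hold_point_z)
for n in("top","side"):
    p,d=optics.read_camera(n); cv2.imwrite(f"pics/{n}0.png",p[:,:,::-1]); np.savez(f"pics/{n}0.npz",p=p,d=d)
    c=optics.calibration(n); print(n,c)
E
```

```text
pics
{'clock': 0.0, 'joint_positions': array([ 1.02690323e+00,  8.79162665e-02,  1.37219951e+00, -6.80306193e-06,
        1.68356870e+00, -1.03107590e-01]), 'qd': array([ 0.00126972,  0.00117574,  0.00044468, -0.00018976, -0.00020924,
        0.0020381 ]), 'tau': array([ 7.48373805e-04, -3.40182352e+01, -3.02433765e+01,  7.19364057e-02,
        3.31623084e-02, -1.69021309e-04]), 'position': array([0.23439571, 0.49697483, 0.20435309]), 'orientation': array([-3.29277038e-04,  2.18613144e-01,  9.75811047e-01, -9.92733255e-04]), 'ft_force': array([-0.16935643, -0.15329386, -0.11102057]), 'moment': array([-0.05182921, -0.03432832,  0.0214893 ]), 'gripper_force': 0.0, 'width': 1.001792760725043}
0.0188
top {'K': array([[536.69577863,   0.        , 281.96722923],
       [  0.        , 536.69577863, 207.98349071],
       [  0.        ,   0.        ,   1.        ]]), 'pose': array([[ 0.002538  ,  0.99761446, -0.06898514,  0.43493634],
       [-0.99985293,  0.00136151, -0.01709591, -0.02105934],
       [-0.0169612 ,  0.06901838,  0.99747119,  1.22694762],
       [ 0.        ,  0.        ,  0.        ,  1.        ]])}
side {'K': array([[398.32493462,   0.        , 276.91761982],
       [  0.        , 398.32493462, 208.47568192],
       [  0.        ,   0.        ,   1.        ]]), 'pose': array([[-0.99944088,  0.03008859, -0.01458096,  0.49596056],
       [-0.03033684, -0.63270263,  0.7738004 ,  0.76434123],
       [ 0.01405715,  0.77381009,  0.63326167,  0.70728633],
       [ 0.        ,  0.        ,  0.        ,  1.        ]])}
```

View pics/top0.png

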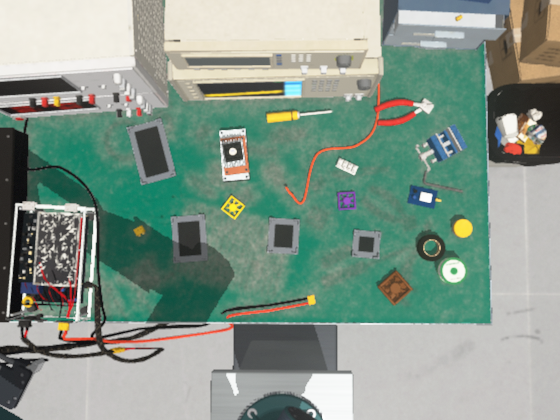

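View pics/side0.png

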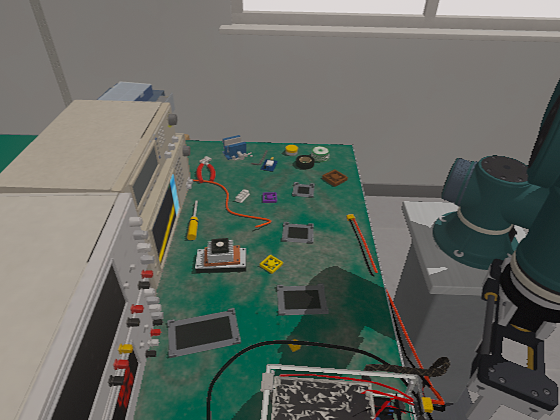

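Top view: stack at (233,153), holders at (366,243) fan, (284,235) sink, (189,238) plate, (151,151) brick. Fan-shaped candidates: black on the stack (233,151), yellow (233,207), purple (346,200), brown (395,287). By the description it is the black one on the stack; I'll check that in a crop.

```bash
cat > h.py <<'E'
import numpy as np, cv2
from bench import sense, optics, arm
def ray(c,uv,z):
    uv=np.atleast_2d(uv).astype(float);K=c["K"];P=c["pose"]
    d=np.c_[(uv[:,0]-K[0,2])/K[0,0],-(uv[:,1]-K[1,2])/K[1,1],-np.ones(len(uv))]@P[:3,:3].T
    o=P[:3,3]; return o+d*((z-o[2])/d[:,2])[:,None]
def pts(c,d):
    v,u=np.indices(d.shape);K=c["K"]
    p=np.stack([(u-K[0,2])/K[0,0]*d,-(v-K[1,2])/K[1,1]*d,-d],-1)
    return p@c["pose"][:3,:3].T+c["pose"][:3,3]
def rect(xy):
    (c,s,a)=cv2.minAreaRect((xy*1000).astype(np.float32))
    if s[0]<s[1]: s=s[::-1];a+=90   # a = direction of the long side
    a=(a+90)%180-90
    return np.round(c,1),np.round(s,1),round(a,1)
def tool():
    from scipy.spatial.transform import Rotation as R
    s=sense();q=s["orientation"];M=R.from_quat(np.r_[q[1:],q[0]]).as_matrix()
    return s["clock"],s["position"],M,np.degrees(np.arctan2(M[1,1],M[0,1])) # finger line angle
E
python3 - <<'E'
from h import *
f=np.load("pics/top0.npz");p,d=f["p"],f["d"];c=optics.calibration("top")
W=pts(c,d)
g=(p.max(2).astype(int)-p.min(2)<22)&(W[...,2]<.03)&(W[...,2]>-.02)
n,l,st,ce=cv2.connectedComponentsWithStats(g.astype(np.uint8))
for n_,(u,v) in dict(fan=(366,243),sink=(284,235),plate=(189,238),brick=(151,151)).items():
    m=g.copy();m[:]=0;m[v-38:v+38,u-32:u+32]=g[v-38:v+38,u-32:u+32]
    k,l,st,ce=cv2.connectedComponentsWithStats(m.astype(np.uint8))
    i=1+st[1:,4].argmax();vv,uu=np.where(l==i)
    for z in(0.003,.009): print(n_,z,st[i],rect(ray(c,np.c_[uu,vv],z)[:,:2]))
print(np.median(W[150:300:10,330:340,2]), [np.round(W[v,233],3) for v in range(124,186,4)])
cr=p[115:195,193:273];cv2.imwrite("pics/stack.png",cv2.resize(cr,None,fx=7,fy=7,interpolation=cv2.INTER_CUBIC)[:,:,::-1])
E
```

```text
fan 0.003 [351 229  30  30 740] (array([ 439.1, -189.9]), array([62.7, 62.5]), 84.5)
fan 0.009 [351 229  30  30 740] (array([ 439. , -189.1]), array([62.4, 62.2]), 84.5)
sink 0.003 [ 252  217   48   56 1485] (array([434.3,  16.4]), array([127.4, 104.1]), -4.0)
sink 0.009 [ 252  217   48   56 1485] (array([434.3,  16.2]), array([126.8, 103.6]), -4.0)
plate 0.003 [ 171  213   50   63 2314] (array([435.3, 196.3]), array([143.9, 108.2]), 3.8)
plate 0.009 [ 171  213   50   63 2314] (array([435.3, 195.2]), array([143.2, 107.7]), 3.8)
brick 0.003 [ 127  117   49   68 2138] (array([654.8, 295.1]), array([141.6, 101.1]), 16.0)
brick 0.009 [ 127  117   49   68 2138] (array([653.8, 293.5]), array([140.9, 100.6]), 16.0)
0.0015898916198265889 [array([0.714, 0.114, 0.003]), array([ 0.706,  0.114, -0.   ]), array([0.692, 0.112, 0.018]), array([0.683, 0.112, 0.02 ]), array([0.667, 0.108, 0.055]), array([0.659, 0.108, 0.05 ]), array([0.647, 0.107, 0.064]), array([0.639, 0.107, 0.062]), array([0.631, 0.108, 0.052]), array([0.622, 0.107, 0.054]), array([0.613, 0.108, 0.052]), array([0.608, 0.11 , 0.028]), array([0.599, 0.11 , 0.03 ]), array([0.591, 0.111, 0.023]), array([0.583, 0.112, 0.009]), array([ 0.575,  0.113, -0.   ])]
```

View pics/stack.png

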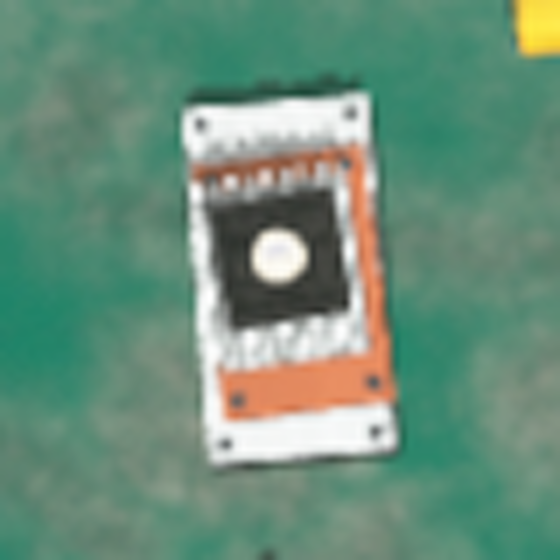

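The crop shows a black fan with a white hub on silver fins at about (233,152), so that's the right one. Below it are the copper plate and the brick, all long along world x. Next: tighter holder fits, the instrument faces, and the wrist camera geometry.

```bash
python3 - <<'E'
from h import *
f=np.load("pics/top0.npz");p,d=f["p"],f["d"];c=optics.calibration("top")
W=pts(c,d);hsv=cv2.cvtColor(p,cv2.COLOR_RGB2HSV)
for n_,(u,v,h) in dict(fan=(366,243,22),sink=(284,235,25),plate=(189,238,32),brick=(151,151,38)).items():
    s=p[v-h:v+h,u-h:u+h].astype(int)
    m=((s[...,1]-s[...,0]<12)&(abs(s[...,2]-s[...,0])<30)).astype(np.uint8)
    m=cv2.morphologyEx(m,cv2.MORPH_OPEN,np.ones((3,3)))
    k,l,st,ce=cv2.connectedComponentsWithStats(m);i=1+st[1:,4].argmax();vv,uu=np.where(l==i)
    print(n_,st[i],rect(ray(c,np.c_[uu+u-h,vv+v-h],.004)[:,:2]), p[v,u],)
hi=(W[...,2]>.09)&(W[...,0]>.4)&(d>0)
for y in np.arange(-.1,.5,.05):
    k=hi&(abs(W[...,1]-y)<.02); print(round(y,2),np.round(np.percentile(W[k][:,0],1),3) if k.any() else None, np.round(W[k][:,2].max(),2) if k.any() else None)
w=optics.calibration("wrist");t=tool();print(t,w)
P=w["pose"];print("cam in tool",t[2].T@(P[:3,3]-t[1]),t[2].T@P[:3,:3])
E
```

```text
fan [  8   9  28  28 684] (array([ 438.3, -190.4]), array([60. , 59.2]), 84.7) [56 60 56]
sink [   6    8   34   36 1036] (array([456.5,   1.1]), array([78.7, 74.4]), -2.5) [58 60 56]
plate [  15    8   37   49 1552] (array([449.7, 212.2]), array([106.7,  80.5]), 5.5) [53 54 51]
brick [  15    5   47   66 2031] (array([652. , 302.4]), array([139.2,  81.8]), 15.9) [54 56 53]
-0.1 0.765 0.29
-0.05 0.768 0.29
0.0 0.768 0.29
0.05 0.766 0.29
0.1 0.766 0.29
0.15 0.764 0.29
0.2 0.764 0.29
0.25 0.743 0.32
0.3 0.721 0.32
0.35 0.734 0.32
0.4 0.418 0.32
0.45 0.51 0.32
(0.1, array([0.23443458, 0.49700489, 0.20442327]), array([[-9.04396012e-01,  4.26692916e-01, -1.00424360e-03],
       [ 4.26694057e-01,  9.04394454e-01, -1.68904030e-03],
       [ 1.87530810e-04, -1.95606609e-03, -9.99998069e-01]]), np.float64(64.74208165982691)) {'K': array([[300.6768432 ,   0.        , 276.54429557],
       [  0.        , 300.6768432 , 208.94647862],
       [  0.        ,   0.        ,   1.        ]]), 'pose': array([[ 0.42754184, -0.87280587, -0.23541003,  0.16558809],
       [ 0.90399213,  0.41207209,  0.11399482,  0.52821865],
       [-0.00248945, -0.26154637,  0.9651877 ,  0.38311083],
       [ 0.        ,  0.        ,  0.        ,  1.        ]])}
cam in tool [ 0.07561672 -0.00149627 -0.17867079] [[-9.39533336e-04  9.65141814e-01  2.61725804e-01]
 [ 9.99999416e-01  7.67229192e-04  7.60520401e-04]
 [ 5.33206361e-04  2.61726366e-01 -9.65141971e-01]]
```

```bash
python3 - <<'E'
from h import *
f=np.load("pics/side0.npz");W=pts(optics.calibration("side"),f["d"]);ok=f["d"]>0
T=np.load("pics/top0.npz");V=pts(optics.calibration("top"),T["d"])
for x in np.arange(.2,.7,.1):
  print(round(x,1),[round(float(max([w[k&(abs(w[...,0]-x)<.05)&(abs(w[...,1]-y)<.025)][:,2].max(initial=-1) for w,k in((V,T["d"]>0),)])),2) for y in np.arange(.15,.65,.05)])
E
```

```text
0.2 [0.0, -0.02, -0.02, -0.01, 0.53, 0.35, 0.35, 0.07, 0.08, -0.06]
0.3 [0.01, 0.01, 0.01, 0.01, 0.01, 0.09, 0.32, 0.11, 0.1, 0.1]
0.4 [0.01, 0.01, 0.01, 0.01, 0.01, 0.11, 0.1, 0.09, 0.1, 0.1]
0.5 [0.01, 0.01, 0.01, 0.02, 0.02, 0.12, 0.1, 0.1, 0.1, 0.09]
0.6 [0.07, 0.01, 0.01, 0.01, 0.01, 0.12, 0.13, 0.12, 0.11, 0.09]
```

Request:
carry_out(rows=[{"tx": 0.658, "ty": -0.648, "tz": 0.03, "rz": 0.174, "gripper": -1}, {"tx": 0.658, "ty": -0.648, "tz": 0.03, "rz": 0.174, "gripper": -1}, {"tx": 0.658, "ty": -0.648, "tz": 0.03, "rz": 0.174, "gripper": -1}, {"tx": 0.658, "ty": -0.648, "tz": 0.03, "rz": 0.174, "gripper": -1}, {"tx": 0.658, "ty": -0.648, "tz": 0.03, "rz": 0.174, "gripper": -1}, {"tx": 0.658, "ty": -0.648, "tz": 0.03, "rz": 0.174, "gripper": -1}, {"tx": 0.658, "ty": -0.648, "tz": 0.03, "rz": 0.174, "gripper": -1}, {"tx": 0.658, "ty": -0.648, "tz": 0.03, "rz": 0.174, "gripper": -1}])

```text
invalid input at $.rows[0]: expected keys gripper, tx, ty, tz, rx, ry, rz
```

Request:
carry_out(rows=[{"tx": 0.658, "ty": -0.648, "tz": 0.03, "rx": 0, "ry": 0, "rz": 0.174, "gripper": -1}, {"tx": 0.658, "ty": -0.648, "tz": 0.03, "rx": 0, "ry": 0, "rz": 0.174, "gripper": -1}, {"tx": 0.658, "ty": -0.648, "tz": 0.03, "rx": 0, "ry": 0, "rz": 0.174, "gripper": -1}, {"tx": 0.658, "ty": -0.648, "tz": 0.03, "rx": 0, "ry": 0, "rz": 0.174, "gripper": -1}, {"tx": 0.658, "ty": -0.648, "tz": 0.03, "rx": 0, "ry": 0, "rz": 0.174, "gripper": -1}, {"tx": 0.658, "ty": -0.648, "tz": 0.03, "rx": 0, "ry": 0, "rz": 0.174, "gripper": -1}, {"tx": 0.658, "ty": -0.648, "tz": 0.03, "rx": 0, "ry": 0, "rz": 0.174, "gripper": -1}, {"tx": 0.658, "ty": -0.648, "tz": 0.03, "rx": 0, "ry": 0, "rz": 0.174, "gripper": -1}])

```text
clock: 0.9
position: [0.5078, 0.2281, 0.2175]
orientation: [-0.0, -0.053, 0.999, 0.0]
ft_force: [-0.5, 1.5, 0.3]
width: 0.998
gripper_force: 0.0
```

Request:
carry_out(rows=[{"tx": 0.183, "ty": -0.182, "tz": 0.01, "rx": 0, "ry": 0, "rz": 0, "gripper": -1}, {"tx": 0.183, "ty": -0.182, "tz": 0.01, "rx": 0, "ry": 0, "rz": 0, "gripper": -1}, {"tx": 0.183, "ty": -0.182, "tz": 0.01, "rx": 0, "ry": 0, "rz": 0, "gripper": -1}, {"tx": 0.183, "ty": -0.182, "tz": 0.01, "rx": 0, "ry": 0, "rz": 0, "gripper": -1}, {"tx": 0.183, "ty": -0.182, "tz": 0.01, "rx": 0, "ry": 0, "rz": 0, "gripper": -1}, {"tx": 0.183, "ty": -0.182, "tz": 0.01, "rx": 0, "ry": 0, "rz": 0, "gripper": -1}])

```text
clock: 1.5
position: [0.6159, 0.1214, 0.2235]
orientation: [-0.001, -0.053, 0.999, 0.0]
ft_force: [-1.0, -0.6, -0.1]
width: 0.998
gripper_force: 0.0
```

```bash
python3 - <<'E'
from h import *
c=optics.calibration("wrist");p,d=optics.read_camera("wrist");np.savez("pics/w1.npz",p=p,d=d,K=c["K"],pose=c["pose"])
cv2.imwrite("pics/w1.png",p[:,:,::-1]);print(tool())
E
```

```text
(1.55, array([0.61577684, 0.12186306, 0.2238825 ]), array([[-9.94232779e-01, -1.07241526e-01, -6.60068462e-04],
       [-1.07241908e-01,  9.94232792e-01,  5.72881937e-04],
       [ 5.94824977e-04,  6.40365001e-04, -9.99999618e-01]]), np.float64(96.15632717193671))
```

View pics/w1.png

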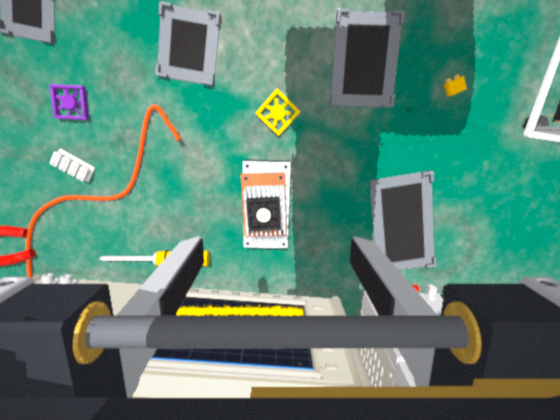

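Wrist view: fan at (264,215), copper (263,207), brick outline (242–291, 160–248), plate holder (366,58), sink holder (188,43) and brick holder (405,220). Measuring these now.

```bash
python3 - <<'E'
from h import *
f=np.load("pics/w1.npz");p=f["p"].astype(int);d=f["d"]
W=pts(f,d);W[d==0]=9
v,u=np.indices(d.shape);box=(u>225)&(u<310)&(v>150)&(v<258)
def big(m,close=0):
    m=m.astype(np.uint8)
    if close:m=cv2.morphologyEx(m,cv2.MORPH_CLOSE,np.ones((close,close)))
    k,l,st,ce=cv2.connectedComponentsWithStats(m);i=1+st[1:,4].argmax();return np.argwhere(l==i)[:,::-1]
def rep(n,m,z,close=0):
    q=big(m,close);print(n,len(q),rect(ray(f,q,z)[:,:2]),q.min(0),q.max(0))
mx=p.max(2);sp=p.max(2)-p.min(2)
rep("fan",box&(mx<75),.062,7)
rep("sinktop",box&(W[...,2]>.043)&(mx>=0),.052,3)
orange=(p[...,0]-p[...,2]>50)&(p[...,0]>110)
rep("copper",box&orange,.028,25)
green=(p[...,1]-p[...,0]>15)
rep("stack",box&~green,.02,5)
rep("brickwhite",box&(mx>190)&(sp<40),.02,25)
for n,(x0,x1,y0,y1) in dict(plateH=(325,410,0,115),sinkH=(150,230,0,95),brickH=(365,440,165,275)).items():
    b=(u>x0)&(u<x1)&(v>y0)&(v<y1)
    m=cv2.morphologyEx((b&(p[...,1]-p[...,0]<12)&(sp<30)&(mx>70)).astype(np.uint8),cv2.MORPH_OPEN,np.ones((3,3)))
    rep(n,m>0,.005,3)
E
```

```text
fan 700 (array([638.6, 106.5]), array([37.5, 35.7]), 9.8) [248 198] [279 229]
sinktop 1586 (array([640.5, 105.7]), array([62.9, 51.2]), 6.4) [241 187] [284 237]
copper 941 (array([637.1, 105.3]), array([84.1, 55.5]), 7.1) [241 172] [285 236]
stack 4195 (array([638.6, 113.7]), array([117.7,  76.7]), 6.0) [240 160] [300 247]
brickwhite 3935 (array([637.6, 108. ]), array([121.6,  61.2]), 5.2) [242 157] [290 247]
plateH 3303 (array([450., 210.]), array([105.8,  79.3]), 4.4) [331   9] [403 106]
sinkH 2762 (array([456. ,  -1.8]), array([79.8, 75.3]), -3.2) [156   3] [221  84]
brickH 3136 (array([655.3, 294.2]), array([143.8,  96.1]), 15.1) [366 172] [434 274]
```

Request:
carry_out(rows=[{"tx": 0.038, "ty": -0.026, "tz": -0.15, "rx": 0, "ry": 0, "rz": 0.02, "gripper": -1}, {"tx": 0.038, "ty": -0.026, "tz": -0.15, "rx": 0, "ry": 0, "rz": 0.02, "gripper": -1}, {"tx": 0.038, "ty": -0.026, "tz": -0.22, "rx": 0, "ry": 0, "rz": 0.02, "gripper": -1}, {"tx": 0.038, "ty": -0.026, "tz": -0.26, "rx": 0, "ry": 0, "rz": 0.02, "gripper": -1}, {"tx": 0.038, "ty": -0.026, "tz": -0.28, "rx": 0, "ry": 0, "rz": 0.02, "gripper": -1}, {"tx": 0.038, "ty": -0.026, "tz": -0.28, "rx": 0, "ry": 0, "rz": 0.02, "gripper": -1}, {"tx": 0.038, "ty": -0.026, "tz": -0.28, "rx": 0, "ry": 0, "rz": 0.02, "gripper": -1}])

```text
clock: 2.25
position: [0.6402, 0.106, 0.058]
orientation: [0.002, -0.085, 0.996, 0.0]
ft_force: [0.5, -0.6, -0.4]
width: 1.0
gripper_force: 0.0
```

```bash
python3 - <<'E'
from h import *
p,d=optics.read_camera("side");s=optics.calibration("side")
t=tool();print(t[0],t[1],t[3],sense()["ft_force"])
cv2.imwrite("pics/s1.png",cv2.resize(p[190:290,160:300],None,fx=5,fy=5,interpolation=cv2.INTER_CUBIC)[:,:,::-1])
E
```

```text
2.3 [0.64082387 0.10572293 0.05871172] 99.71596663824862 [-0.06006707 -0.34550886  0.10904888]
```

View pics/s1.png

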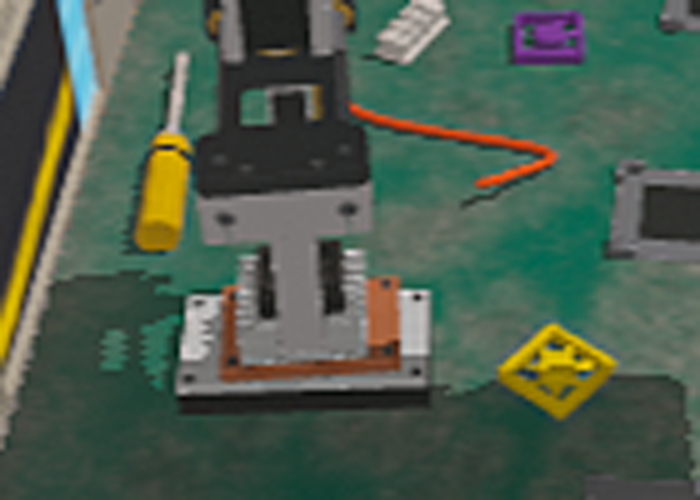

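The fingers straddle the fan at about (300,300) in the crop, lined up with it. I'll drop 4 mm and close.

Request:
carry_out(rows=[{"tx": -0.003, "ty": 0, "tz": -0.0065, "rx": 0, "ry": 0, "rz": 0, "gripper": -1}, {"tx": -0.003, "ty": 0, "tz": -0.0065, "rx": 0, "ry": 0, "rz": 0, "gripper": 1}, {"tx": -0.003, "ty": 0, "tz": -0.0065, "rx": 0, "ry": 0, "rz": 0, "gripper": 1}, {"tx": -0.003, "ty": 0, "tz": -0.0065, "rx": 0, "ry": 0, "rz": 0, "gripper": 1}, {"tx": -0.003, "ty": 0, "tz": -0.0065, "rx": 0, "ry": 0, "rz": 0, "gripper": 1}, {"tx": -0.003, "ty": 0, "tz": -0.0065, "rx": 0, "ry": 0, "rz": 0, "gripper": 1}, {"tx": -0.003, "ty": 0, "tz": -0.0065, "rx": 0, "ry": 0, "rz": 0, "gripper": 1}])

```text
clock: 3.0
position: [0.6376, 0.1052, 0.052]
orientation: [-0.0, -0.084, 0.996, 0.0]
ft_force: [0.0, 1.0, 0.9]
width: 0.524
gripper_force: 0.3
```

Request:
carry_out(rows=[{"tx": 0, "ty": 0, "tz": 0.001, "rx": 0, "ry": 0, "rz": 0, "gripper": 1}, {"tx": 0, "ty": 0, "tz": 0.001, "rx": 0, "ry": 0, "rz": 0, "gripper": 1}, {"tx": 0, "ty": 0, "tz": 0.001, "rx": 0, "ry": 0, "rz": 0, "gripper": 1}, {"tx": 0, "ty": 0, "tz": 0.001, "rx": 0, "ry": 0, "rz": 0, "gripper": 1}])

```text
clock: 3.4
position: [0.6378, 0.1049, 0.0528]
orientation: [0.0, -0.084, 0.996, -0.0]
ft_force: [0.1, 0.0, 1.7]
width: 0.42
gripper_force: 30.0
```

```bash
python3 - <<'E'
from h import *
for i in range(3):
  p,d=optics.read_camera("side");t=tool();s=sense();print(t[1],t[3],s["width"],s["gripper_force"],s["ft_force"])
E
```

```text
[0.63782897 0.10494867 0.05280228] 99.66597802239698 0.4239523127820746 30.000064373016357 [ 1.22343478 -1.10752041  1.2274133 ]
[0.63785251 0.10492237 0.05282212] 99.66144179921493 0.42386073631299065 30.000084936618805 [-0.3011539   0.09289681  1.19944715]
[0.63782347 0.10495653 0.05279077] 99.66378732377389 0.42137368935331065 30.00007063150406 [ 0.05117031 -0.25188885  0.65316397]
```

Request:
carry_out(rows=[{"tx": 0, "ty": 0, "tz": 0.05, "rx": 0, "ry": 0, "rz": 0, "gripper": 1}, {"tx": 0, "ty": 0, "tz": 0.11, "rx": 0, "ry": 0, "rz": 0, "gripper": 1}, {"tx": -0.332, "ty": -0.492, "tz": 0.13, "rx": 0, "ry": 0, "rz": -0.084, "gripper": 1}, {"tx": -0.332, "ty": -0.492, "tz": 0.13, "rx": 0, "ry": 0, "rz": -0.084, "gripper": 1}, {"tx": -0.332, "ty": -0.492, "tz": 0.13, "rx": 0, "ry": 0, "rz": -0.084, "gripper": 1}, {"tx": -0.332, "ty": -0.492, "tz": 0.13, "rx": 0, "ry": 0, "rz": -0.084, "gripper": 1}, {"tx": -0.332, "ty": -0.492, "tz": 0.13, "rx": 0, "ry": 0, "rz": -0.084, "gripper": 1}, {"tx": -0.332, "ty": -0.492, "tz": 0.13, "rx": 0, "ry": 0, "rz": -0.084, "gripper": 1}])

```text
clock: 4.35
position: [0.4685, -0.1448, 0.1286]
orientation: [0.0, 0.047, 0.999, -0.0]
ft_force: [0.2, -1.2, 0.5]
width: 0.418
gripper_force: 30.0
```

Request:
carry_out(rows=[{"tx": 0, "ty": 0, "tz": 0, "rx": 0, "ry": 0, "rz": 0, "gripper": 1}, {"tx": 0, "ty": 0, "tz": 0, "rx": 0, "ry": 0, "rz": 0, "gripper": 1}])

```text
clock: 4.55
position: [0.4695, -0.1443, 0.1288]
orientation: [0.0, 0.049, 0.999, 0.0]
ft_force: [-0.0, 0.1, 0.9]
width: 0.42
gripper_force: 30.0
```

Request:
carry_out(rows=[{"tx": -0.052, "ty": -0.0765, "tz": -0.1, "rx": 0, "ry": 0, "rz": 0, "gripper": 1}, {"tx": -0.052, "ty": -0.0765, "tz": -0.1, "rx": 0, "ry": 0, "rz": 0, "gripper": 1}, {"tx": -0.052, "ty": -0.0765, "tz": -0.1, "rx": 0, "ry": 0, "rz": 0, "gripper": 1}, {"tx": -0.052, "ty": -0.0765, "tz": -0.16, "rx": 0, "ry": 0, "rz": 0, "gripper": 1}, {"tx": -0.052, "ty": -0.0765, "tz": -0.19, "rx": 0, "ry": 0, "rz": 0, "gripper": 1}, {"tx": -0.052, "ty": -0.0765, "tz": -0.205, "rx": 0, "ry": 0, "rz": 0, "gripper": 1}, {"tx": -0.052, "ty": -0.0765, "tz": -0.205, "rx": 0, "ry": 0, "rz": 0, "gripper": 1}])

```text
clock: 5.25
position: [0.4396, -0.1882, 0.0055]
orientation: [-0.0, 0.047, 0.999, 0.001]
ft_force: [0.4, 0.3, 0.3]
width: 0.423
gripper_force: 30.0
```

```bash
python3 - <<'E'
from h import *
p,d=optics.read_camera("wrist");t=tool();s=sense();print(t[1],t[3],s["ft_force"])
cv2.imwrite("pics/w2.png",p[:,:,::-1])
E
```

```text
[ 0.44002444 -0.18877005  0.00645384] 84.63840570969862 [-0.0758904  -0.58516493  0.02873946]
```

View pics/w2.png

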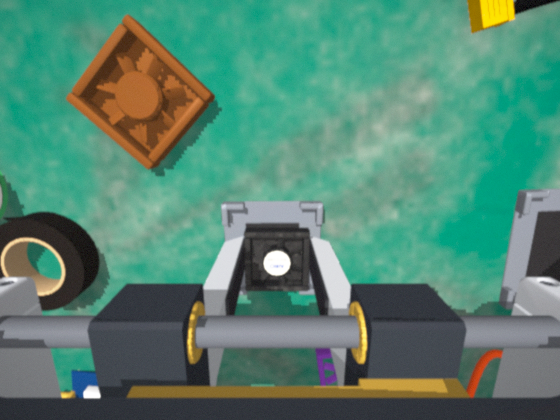

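The fan at (277,262) sits centrally between the brackets (222–325). Releasing it and going back to the stack.

Request:
carry_out(rows=[{"tx": -0.001, "ty": -0.002, "tz": -0.002, "rx": 0, "ry": 0, "rz": 0, "gripper": 1}, {"tx": -0.001, "ty": -0.002, "tz": -0.002, "rx": 0, "ry": 0, "rz": 0, "gripper": -1}, {"tx": -0.001, "ty": -0.002, "tz": -0.002, "rx": 0, "ry": 0, "rz": 0, "gripper": -1}, {"tx": -0.001, "ty": -0.002, "tz": -0.002, "rx": 0, "ry": 0, "rz": 0, "gripper": -1}, {"tx": -0.001, "ty": -0.002, "tz": 0.02, "rx": 0, "ry": 0, "rz": 0, "gripper": -1}, {"tx": -0.001, "ty": -0.002, "tz": 0.09, "rx": 0, "ry": 0, "rz": 0, "gripper": -1}, {"tx": -0.001, "ty": -0.002, "tz": 0.17, "rx": 0, "ry": 0, "rz": 0, "gripper": -1}, {"tx": -0.001, "ty": -0.002, "tz": 0.25, "rx": 0, "ry": 0, "rz": 0, "gripper": -1}])

```text
clock: 6.1
position: [0.4377, -0.1905, 0.1582]
orientation: [0.0, 0.048, 0.999, 0.0]
ft_force: [1.0, -1.5, 0.5]
width: 0.974
gripper_force: 0.0
```

Request:
carry_out(rows=[{"tx": 0.325, "ty": 0.492, "tz": 0.05, "rx": 0, "ry": 0, "rz": 0.065, "gripper": -1}, {"tx": 0.325, "ty": 0.492, "tz": 0.05, "rx": 0, "ry": 0, "rz": 0.065, "gripper": -1}, {"tx": 0.325, "ty": 0.492, "tz": 0.05, "rx": 0, "ry": 0, "rz": 0.065, "gripper": -1}, {"tx": 0.325, "ty": 0.492, "tz": 0.05, "rx": 0, "ry": 0, "rz": 0.065, "gripper": -1}, {"tx": 0.325, "ty": 0.492, "tz": 0.05, "rx": 0, "ry": 0, "rz": 0.065, "gripper": -1}, {"tx": 0.325, "ty": 0.492, "tz": 0.05, "rx": 0, "ry": 0, "rz": 0.065, "gripper": -1}, {"tx": 0.325, "ty": 0.492, "tz": 0.05, "rx": 0, "ry": 0, "rz": 0.065, "gripper": -1}, {"tx": 0.325, "ty": 0.492, "tz": 0.05, "rx": 0, "ry": 0, "rz": 0.065, "gripper": -1}])

```text
clock: 6.9
position: [0.635, 0.1095, 0.186]
orientation: [0.001, -0.057, 0.998, 0.001]
ft_force: [-1.1, -0.1, 0.3]
width: 1.002
gripper_force: 0.0
```

```bash
python3 - <<'E'
from h import *
c=optics.calibration("wrist");p,d=optics.read_camera("wrist");t=tool();print(t[0],t[1],t[3])
np.savez("pics/w3.npz",p=p,d=d,K=c["K"],pose=c["pose"])
q,_=optics.read_camera("top")
a=cv2.resize(p[60:260,150:400],(560,448),interpolation=cv2.INTER_CUBIC);b=cv2.resize(q[223:263,346:386],(240,240),interpolation=cv2.INTER_CUBIC)
o=np.zeros((448,800,3),np.uint8);o[:,:560]=a;o[:240,560:]=b
cv2.imwrite("pics/w3.png",o[:,:,::-1])
E
```

```text
6.95 [0.63424964 0.10759675 0.18593565] 96.48369796763713
```

View pics/w3.png

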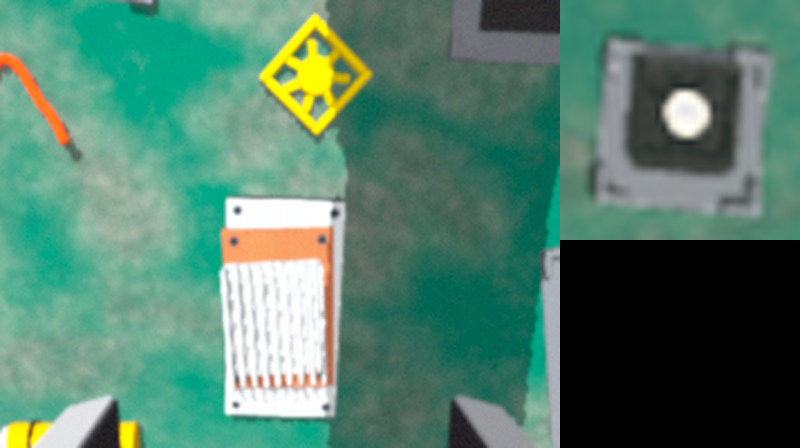

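Sink, plate and brick are undisturbed, fins at crop (275,320). The fan is inside its brackets, about 5 mm toward +x. Measuring that offset and the sink.

```bash
cat >> h.py <<'E'
def big(m,close=0):
    m=m.astype(np.uint8)
    if close:m=cv2.morphologyEx(m,cv2.MORPH_CLOSE,np.ones((close,close)))
    k,l,st,ce=cv2.connectedComponentsWithStats(m);i=1+st[1:,4].argmax();return np.argwhere(l==i)[:,::-1]
E
python3 - <<'E'
from h import *
T=optics.calibration("top");q,dq=optics.read_camera("top")
f=np.load("pics/w3.npz")
for n,c,p,d in(("wrist",f,f["p"],f["d"]),("top",T,q,dq)):
    W=pts(c,d);p=p.astype(int);near=(abs(W[...,0]-.638)<.09)&(abs(W[...,1]-.108)<.06)&(d>0)
    for h0 in(.038,.043): print(n,"sink",rect(ray(c,big(near&(W[...,2]>h0)&(W[...,2]<.07),3),.052)[:,:2]))
    org=(p[...,0]-p[...,2]>50)&(p[...,0]>110)
    print(n,"copper",rect(ray(c,big(near&org,25),.028)[:,:2]))
    st=near&~((p[...,1]-p[...,0])>12)&(W[...,2]>.01)
    print(n,"brick",rect(ray(c,big(st,5),.02)[:,:2]))
    print("ztop",np.median(W[near&(W[...,2]>.04)][:,2]),np.median(W[near&org][:,2]))
W=pts(T,dq);b=(abs(W[...,0]-.44)<.05)&(abs(W[...,1]+.19)<.05)
k=big(b&(q.max(2)<55),7);print("fan",rect(ray(T,k,.013)[:,:2]),np.median(W[k[:,1],k[:,0],2]))
E
```

```text
wrist sink (array([641.9,  89.9]), array([59.9, 19.6]), 9.4)
wrist sink (array([642.9,  87.1]), array([58.9, 13.9]), 9.3)
wrist copper (array([816.7, 309.2]), array([432.3, 165.8]), -83.6)
wrist brick (array([827.8, 135.4]), array([820., 284.]), -83.6)
ztop 0.30090451159238035 0.30722886878979605
top sink (array([630.8, 124.6]), array([43.4,  9.1]), 8.6)
top sink (array([630.7, 125.1]), array([43.4,  8.2]), 8.6)
top copper (array([625.3, 104.9]), array([59.6, 55.5]), 7.5)
top brick (array([644.6, 175.3]), array([133.5, 106.4]), 78.5)
ztop 0.5688093605355508 0.027335651314551512
fan (array([ 443.2, -192. ]), array([29.2, 28.5]), 84.3) 0.006656619881447945
```

```bash
python3 - <<'E'
from h import *
F=np.load("pics/top0.npz");T=optics.calibration("top")
f=np.load("pics/w3.npz");g=np.load("pics/w1.npz")
for n,c,p,d,(x0,x1,y0,y1) in(("w3",f,f["p"],f["d"],(225,312,140,252)),("w1",g,g["p"],g["d"],(225,310,150,258)),("top0",T,F["p"],F["d"],(213,255,120,188))):
    W=pts(c,d);p=p.astype(int);v,u=np.indices(d.shape);near=(u>x0)&(u<x1)&(v>y0)&(v<y1)&(W[...,2]<.08)
    near|=(u>x0)&(u<x1)&(v>y0)&(v<y1)&(d==0)
    org=(p[...,0]-p[...,2]>50)&(p[...,0]>110)
    print(n,"copper",rect(ray(c,big(near&org,25),.028)[:,:2]))
    print(n,"brick",rect(ray(c,big(near&((p.max(2)>190)&(p.max(2)-p.min(2)<45)|org),15),.02)[:,:2]))
    print(n,"sink h",rect(ray(c,big(near&(W[...,2]>.040),5),.052)[:,:2]))
    print(n,"fan",rect(ray(c,big(near&(p.max(2)<75),7),.062)[:,:2]))
    # sink edges in plane
E
```

```text
w3 copper (array([637.3, 105.4]), array([83.7, 55.1]), 7.6)
w3 brick (array([638. , 105.9]), array([121.4,  62.3]), 4.9)
w3 sink h (array([639.9, 105.2]), array([63.1, 53.8]), 3.8)
w3 fan (array([583. , 124.6]), array([0., 0.]), 0.0)
w1 copper (array([637.1, 105.3]), array([84.1, 55.5]), 7.1)
w1 brick (array([637.2, 106.9]), array([122.9,  62.6]), 4.9)
w1 sink h (array([639.9, 105. ]), array([64. , 52.8]), 6.0)
w1 fan (array([638.6, 106.5]), array([37.5, 35.7]), 9.8)
top0 copper (array([637.5, 106.6]), array([84.1, 55.7]), 7.1)
top0 brick (array([640.6, 109.1]), array([116.9,  62.2]), 5.0)
top0 sink h (array([645.2, 113.2]), array([69.4, 53. ]), 8.5)
top0 fan (array([639.7, 107.7]), array([37.6, 36.9]), 9.5)
```

Request:
carry_out(rows=[{"tx": 0.0095, "ty": -0.004, "tz": -0.08, "rx": 0, "ry": 0, "rz": 0.006, "gripper": -1}, {"tx": 0.0095, "ty": -0.004, "tz": -0.16, "rx": 0, "ry": 0, "rz": 0.006, "gripper": -1}, {"tx": 0.0095, "ty": -0.004, "tz": -0.22, "rx": 0, "ry": 0, "rz": 0.006, "gripper": -1}, {"tx": 0.0095, "ty": -0.004, "tz": -0.255, "rx": 0, "ry": 0, "rz": 0.006, "gripper": -1}, {"tx": 0.0095, "ty": -0.004, "tz": -0.255, "rx": 0, "ry": 0, "rz": 0.006, "gripper": -1}])

```text
clock: 7.55
position: [0.635, 0.0997, 0.0286]
orientation: [-0.004, -0.063, 0.998, -0.0]
ft_force: [0.1, -0.7, 0.4]
width: 0.999
gripper_force: 0.0
```

Request:
carry_out(rows=[{"tx": 0, "ty": 0, "tz": 0, "rx": 0, "ry": 0, "rz": 0, "gripper": -1}, {"tx": 0, "ty": 0, "tz": 0, "rx": 0, "ry": 0, "rz": 0, "gripper": -1}])

```text
clock: 7.75
position: [0.6404, 0.1014, 0.0358]
orientation: [0.002, -0.063, 0.998, -0.0]
ft_force: [0.2, -0.4, 0.1]
width: 1.002
gripper_force: 0.0
```

Request:
carry_out(rows=[{"tx": 0, "ty": 0.004, "tz": 0, "rx": 0, "ry": 0, "rz": 0, "gripper": -1}, {"tx": 0, "ty": 0.004, "tz": 0, "rx": 0, "ry": 0, "rz": 0, "gripper": -1}, {"tx": 0, "ty": 0.004, "tz": 0, "rx": 0, "ry": 0, "rz": 0, "gripper": -1}])

```text
clock: 8.05
position: [0.6394, 0.1048, 0.0338]
orientation: [0.001, -0.064, 0.998, 0.0]
ft_force: [0.1, -0.0, -0.3]
width: 1.002
gripper_force: 0.0
```

Request:
carry_out(rows=[{"tx": 0, "ty": 0, "tz": -0.004, "rx": 0, "ry": 0, "rz": 0, "gripper": -1}, {"tx": 0, "ty": 0, "tz": -0.004, "rx": 0, "ry": 0, "rz": 0, "gripper": 1}, {"tx": 0, "ty": 0, "tz": -0.004, "rx": 0, "ry": 0, "rz": 0, "gripper": 1}, {"tx": 0, "ty": 0, "tz": -0.004, "rx": 0, "ry": 0, "rz": 0, "gripper": 1}, {"tx": 0, "ty": 0, "tz": -0.004, "rx": 0, "ry": 0, "rz": 0, "gripper": 1}, {"tx": 0, "ty": 0, "tz": -0.004, "rx": 0, "ry": 0, "rz": 0, "gripper": 1}, {"tx": 0, "ty": 0, "tz": -0.004, "rx": 0, "ry": 0, "rz": 0, "gripper": 1}, {"tx": 0, "ty": 0, "tz": -0.004, "rx": 0, "ry": 0, "rz": 0, "gripper": 1}])

```text
clock: 8.85
position: [0.6389, 0.1046, 0.0303]
orientation: [0.0, -0.064, 0.998, 0.0]
ft_force: [-0.3, 0.4, 0.6]
width: 0.51
gripper_force: 29.8
```

Request:
carry_out(rows=[{"tx": 0, "ty": 0, "tz": 0, "rx": 0, "ry": 0, "rz": 0, "gripper": 1}, {"tx": 0, "ty": 0, "tz": 0, "rx": 0, "ry": 0, "rz": 0, "gripper": 1}])

```text
clock: 9.05
position: [0.6389, 0.1046, 0.0303]
orientation: [0.0, -0.064, 0.998, 0.0]
ft_force: [0.0, 1.0, 0.1]
width: 0.509
gripper_force: 29.8
```

Request:
carry_out(rows=[{"tx": 0, "ty": 0, "tz": 0.04, "rx": 0, "ry": 0, "rz": 0, "gripper": 1}, {"tx": 0, "ty": 0, "tz": 0.1, "rx": 0, "ry": 0, "rz": 0, "gripper": 1}, {"tx": -0.307, "ty": -0.174, "tz": 0.1, "rx": 0, "ry": 0, "rz": -0.056, "gripper": 1}, {"tx": -0.307, "ty": -0.174, "tz": 0.1, "rx": 0, "ry": 0, "rz": -0.056, "gripper": 1}, {"tx": -0.307, "ty": -0.174, "tz": 0.1, "rx": 0, "ry": 0, "rz": -0.056, "gripper": 1}, {"tx": -0.307, "ty": -0.174, "tz": 0.1, "rx": 0, "ry": 0, "rz": -0.056, "gripper": 1}, {"tx": -0.307, "ty": -0.174, "tz": 0.1, "rx": 0, "ry": 0, "rz": -0.056, "gripper": 1}, {"tx": -0.307, "ty": -0.174, "tz": 0.1, "rx": 0, "ry": 0, "rz": -0.056, "gripper": 1}])

```text
clock: 9.85
position: [0.4536, -0.0004, 0.0905]
orientation: [0.0, 0.025, 1.0, 0.0]
ft_force: [0.3, 0.5, -0.4]
width: 0.509
gripper_force: 29.8
```

```bash
python3 - <<'E'
from h import *
c=optics.calibration("wrist");p,d=optics.read_camera("wrist");t=tool();print(t[0],t[1],t[3])
np.savez("pics/w4.npz",p=p,d=d,K=c["K"],pose=c["pose"]);cv2.imwrite("pics/w4.png",p[:,:,::-1])
E
```

```text
9.9 [4.55210648e-01 4.36386703e-05 9.08696786e-02] 87.1841274550225
```

View pics/w4.png

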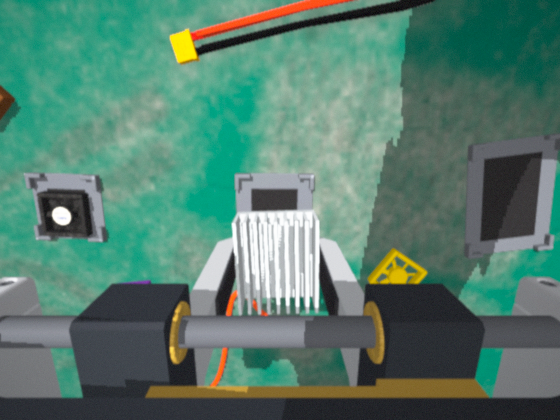

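```bash
python3 - <<'E'
from h import *
f=np.load("pics/w4.npz")
e=ray(f,[(236,173.5),(313.5,174)],.009);s=ray(f,[(236,212.5),(318.5,212)],.0909-.0023+.024)
print(e,s)
a=np.radians(-2.8);ux=np.array([np.cos(a),np.sin(a)])
print("holder c",e.mean(0)[:2]+.040*ux,"width",np.linalg.norm(e[1]-e[0])); print("sink c",s.mean(0)[:2]+.029*ux,np.linalg.norm(s[1]-s[0]))
E
```

```text
[[ 0.41424931 -0.03541348  0.009     ]
 [ 0.41811236  0.03180229  0.009     ]] [[ 0.42066084 -0.02240097  0.1126    ]
 [ 0.42264936  0.02218092  0.1126    ]]
holder c [ 0.45613308 -0.00375959] width 0.06732669237338365
sink c [ 0.45062048 -0.00152667] 0.04462621510752473
```

```bash
python3 - <<'E'
from h import *
f=np.load("pics/w4.npz")
a=np.radians(-3);ux=np.array([np.cos(a),np.sin(a)])
for z,zs in((0,.0886),(.003,.095)):
  e=ray(f,[(236,173.5),(313.5,174)],z);s=ray(f,[(236,212.5),(318.5,212)],zs)
  print("holder c",e.mean(0)[:2]+.040*ux,np.linalg.norm(e[1]-e[0]),"sink c",s.mean(0)[:2]+.029*ux,np.linalg.norm(s[1]-s[0]))
E
```

```text
holder c [ 0.45747085 -0.00402531] 0.06965652124716235 sink c [ 0.45741551 -0.00192737] 0.05147075783229056
holder c [ 0.45702257 -0.00398322] 0.06887991162256946 sink c [ 0.45560213 -0.00184747] 0.04964554643901968
```

Request:
carry_out(rows=[{"tx": 0.001, "ty": -0.002, "tz": -0.06, "rx": 0, "ry": 0, "rz": 0, "gripper": 1}, {"tx": 0.001, "ty": -0.002, "tz": -0.1, "rx": 0, "ry": 0, "rz": 0, "gripper": 1}, {"tx": 0.001, "ty": -0.002, "tz": -0.125, "rx": 0, "ry": 0, "rz": 0, "gripper": 1}, {"tx": 0.001, "ty": -0.002, "tz": -0.138, "rx": 0, "ry": 0, "rz": 0, "gripper": 1}, {"tx": 0.001, "ty": -0.002, "tz": -0.138, "rx": 0, "ry": 0, "rz": 0, "gripper": 1}, {"tx": 0.001, "ty": -0.002, "tz": -0.138, "rx": 0, "ry": 0, "rz": 0, "gripper": 1}])

```text
clock: 10.5
position: [0.4566, -0.0008, 0.0082]
orientation: [0.001, 0.024, 1.0, 0.0]
ft_force: [0.3, -0.6, -0.7]
width: 0.511
gripper_force: 29.8
```

Lower 2.5 mm more, release, lift.

Request:
carry_out(rows=[{"tx": -0.001, "ty": 0, "tz": -0.004, "rx": 0, "ry": 0, "rz": 0, "gripper": 1}, {"tx": -0.001, "ty": 0, "tz": -0.004, "rx": 0, "ry": 0, "rz": 0, "gripper": 1}, {"tx": -0.001, "ty": 0, "tz": -0.004, "rx": 0, "ry": 0, "rz": 0, "gripper": -1}, {"tx": -0.001, "ty": 0, "tz": -0.004, "rx": 0, "ry": 0, "rz": 0, "gripper": -1}, {"tx": -0.001, "ty": 0, "tz": -0.004, "rx": 0, "ry": 0, "rz": 0, "gripper": -1}, {"tx": -0.001, "ty": 0, "tz": -0.004, "rx": 0, "ry": 0, "rz": 0, "gripper": -1}, {"tx": -0.001, "ty": 0, "tz": 0.05, "rx": 0, "ry": 0, "rz": 0, "gripper": -1}, {"tx": -0.001, "ty": 0, "tz": 0.13, "rx": 0, "ry": 0, "rz": 0, "gripper": -1}])

```text
clock: 11.3
position: [0.4518, -0.0007, 0.0832]
orientation: [-0.004, 0.024, 1.0, 0.0]
ft_force: [1.1, -0.7, 0.0]
width: 0.978
gripper_force: 0.0
```

Request:
carry_out(rows=[{"tx": 0.304, "ty": 0.177, "tz": 0.13, "rx": 0, "ry": 0, "rz": 0.055, "gripper": -1}, {"tx": 0.304, "ty": 0.177, "tz": 0.13, "rx": 0, "ry": 0, "rz": 0.055, "gripper": -1}, {"tx": 0.304, "ty": 0.177, "tz": 0.13, "rx": 0, "ry": 0, "rz": 0.055, "gripper": -1}, {"tx": 0.304, "ty": 0.177, "tz": 0.13, "rx": 0, "ry": 0, "rz": 0.055, "gripper": -1}, {"tx": 0.304, "ty": 0.177, "tz": 0.13, "rx": 0, "ry": 0, "rz": 0.055, "gripper": -1}, {"tx": 0.304, "ty": 0.177, "tz": 0.13, "rx": 0, "ry": 0, "rz": 0.055, "gripper": -1}, {"tx": 0.304, "ty": 0.177, "tz": 0.13, "rx": 0, "ry": 0, "rz": 0.055, "gripper": -1}])

```text
clock: 12.0
position: [0.6366, 0.1051, 0.1627]
orientation: [-0.001, -0.063, 0.998, -0.0]
ft_force: [0.6, -1.3, -0.1]
width: 0.999
gripper_force: 0.0
```

```bash
python3 - <<'E'
from h import *
c=optics.calibration("wrist");p,d=optics.read_camera("wrist");t=tool();print(t[0],t[1],t[3])
np.savez("pics/w5.npz",p=p,d=d,K=c["K"],pose=c["pose"])
q,_=optics.read_camera("top")
o=np.zeros((420,800,3),np.uint8);o[:,:560]=p;o[:240,560:]=cv2.resize(q[210:260,259:309],(240,240),interpolation=cv2.INTER_CUBIC)
cv2.imwrite("pics/w5.png",o[:,:,::-1])
E
```

```text
12.05 [0.63600872 0.10464242 0.16254305] 97.13000639978915
```

View pics/w5.png

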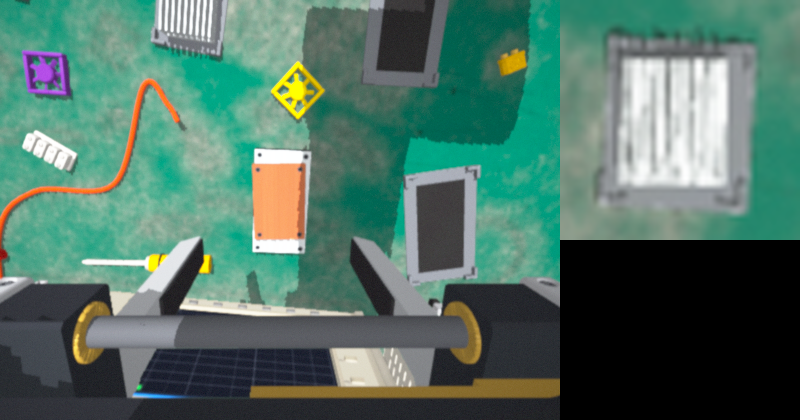

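The sink sits inside its brackets, with its centre within about 2 mm. Copper is at (279,201) on the brick. Measuring copper, brick and the two remaining holders in this view.

```bash
python3 - <<'E'
from h import *
f=np.load("pics/w5.npz");p=f["p"].astype(int);v,u=np.indices(f["d"].shape)
box=(u>240)&(u<320)&(v>140)&(v<262)
org=(p[...,0]-p[...,2]>50)&(p[...,0]>110)
k=big(box&org,9);print("copper",rect(ray(f,k,.028)[:,:2]),rect(ray(f,k,.0275)[:,:2]))
k=big(box&((p.max(2)>190)&(p.max(2)-p.min(2)<45)|org),5);print("brick",rect(ray(f,k,.02)[:,:2]))
b=(u>398)&(u<488)&(v>155)&(v<290);sp=p.max(2)-p.min(2)
m=cv2.morphologyEx((b&(p[...,1]-p[...,0]<12)&(sp<30)&(p.max(2)>70)).astype(np.uint8),cv2.MORPH_OPEN,np.ones((5,5)))
print("brickH",rect(ray(f,big(m,3),.003)[:,:2]))
E
```

```text
copper (array([637.3, 105.7]), array([84.1, 55.8]), 7.4) (array([637.4, 105.7]), array([84.2, 55.9]), 7.4)
brick (array([637.7, 106.5]), array([121.8,  61.3]), 4.9)
brickH (array([655.6, 297.2]), array([145.1,  95.2]), 15.9)
```

Request:
carry_out(rows=[{"tx": 0.002, "ty": 0.002, "tz": -0.08, "rx": 0, "ry": 0, "rz": 0.0015, "gripper": -1}, {"tx": 0.002, "ty": 0.002, "tz": -0.15, "rx": 0, "ry": 0, "rz": 0.0015, "gripper": -1}, {"tx": 0.002, "ty": 0.002, "tz": -0.19, "rx": 0, "ry": 0, "rz": 0.0015, "gripper": -1}, {"tx": 0.002, "ty": 0.002, "tz": -0.215, "rx": 0, "ry": 0, "rz": 0.0015, "gripper": -1}, {"tx": 0.002, "ty": 0.002, "tz": -0.22, "rx": 0, "ry": 0, "rz": 0.0015, "gripper": -1}, {"tx": 0.002, "ty": 0.002, "tz": -0.22, "rx": 0, "ry": 0, "rz": 0.0015, "gripper": -1}, {"tx": 0.002, "ty": 0.002, "tz": -0.22, "rx": 0, "ry": 0, "rz": 0.0015, "gripper": -1}, {"tx": 0.002, "ty": 0.002, "tz": -0.22, "rx": 0, "ry": 0, "rz": 0.0015, "gripper": -1}])

```text
clock: 12.9
position: [0.6397, 0.1064, 0.0339]
orientation: [0.002, -0.065, 0.998, 0.0]
ft_force: [-0.4, -0.3, 0.5]
width: 1.002
gripper_force: 0.0
```

Request:
carry_out(rows=[{"tx": 0, "ty": 0, "tz": 0, "rx": 0, "ry": 0, "rz": 0, "gripper": -1}, {"tx": 0, "ty": 0, "tz": 0, "rx": 0, "ry": 0, "rz": 0, "gripper": -1}, {"tx": 0, "ty": 0, "tz": 0, "rx": 0, "ry": 0, "rz": 0, "gripper": -1}])

```text
clock: 13.2
position: [0.6385, 0.1064, 0.0319]
orientation: [0.0, -0.065, 0.998, 0.0]
ft_force: [-0.5, -0.4, 0.4]
width: 0.999
gripper_force: 0.0
```

Request:
carry_out(rows=[{"tx": -0.001, "ty": 0, "tz": -0.007, "rx": 0, "ry": 0, "rz": 0, "gripper": -0.3}, {"tx": -0.001, "ty": 0, "tz": -0.0145, "rx": 0, "ry": 0, "rz": 0, "gripper": -0.3}, {"tx": -0.001, "ty": 0, "tz": -0.0145, "rx": 0, "ry": 0, "rz": 0, "gripper": -0.3}, {"tx": -0.001, "ty": 0, "tz": -0.0145, "rx": 0, "ry": 0, "rz": 0, "gripper": -0.3}, {"tx": -0.001, "ty": 0, "tz": -0.0145, "rx": 0, "ry": 0, "rz": 0, "gripper": -0.3}, {"tx": -0.001, "ty": 0, "tz": -0.0145, "rx": 0, "ry": 0, "rz": 0, "gripper": -0.3}])

```text
clock: 13.8
position: [0.6378, 0.1063, 0.023]
orientation: [0.0, -0.065, 0.998, 0.0]
ft_force: [-0.1, 0.2, -0.3]
width: 0.651
gripper_force: 0.0
```

Request:
carry_out(rows=[{"tx": 0, "ty": 0, "tz": -0.0012, "rx": 0, "ry": 0, "rz": 0, "gripper": -0.3}, {"tx": 0, "ty": 0, "tz": -0.0012, "rx": 0, "ry": 0, "rz": 0, "gripper": 1}, {"tx": 0, "ty": 0, "tz": -0.0012, "rx": 0, "ry": 0, "rz": 0, "gripper": 1}, {"tx": 0, "ty": 0, "tz": -0.0012, "rx": 0, "ry": 0, "rz": 0, "gripper": 1}, {"tx": 0, "ty": 0, "tz": -0.0012, "rx": 0, "ry": 0, "rz": 0, "gripper": 1}, {"tx": 0, "ty": 0, "tz": -0.0012, "rx": 0, "ry": 0, "rz": 0, "gripper": 1}])

```text
clock: 14.4
position: [0.6377, 0.1066, 0.0221]
orientation: [0.0, -0.065, 0.998, 0.0]
ft_force: [-0.5, 0.3, -0.2]
width: 0.589
gripper_force: 30.0
```

Request:
carry_out(rows=[{"tx": 0, "ty": 0, "tz": 0.03, "rx": 0, "ry": 0, "rz": 0, "gripper": 1}, {"tx": 0, "ty": 0, "tz": 0.09, "rx": 0, "ry": 0, "rz": 0, "gripper": 1}, {"tx": -0.314, "ty": 0.173, "tz": 0.1, "rx": 0, "ry": 0, "rz": -0.0135, "gripper": 1}, {"tx": -0.314, "ty": 0.173, "tz": 0.1, "rx": 0, "ry": 0, "rz": -0.0135, "gripper": 1}, {"tx": -0.314, "ty": 0.173, "tz": 0.1, "rx": 0, "ry": 0, "rz": -0.0135, "gripper": 1}, {"tx": -0.314, "ty": 0.173, "tz": 0.1, "rx": 0, "ry": 0, "rz": -0.0135, "gripper": 1}, {"tx": -0.314, "ty": 0.173, "tz": 0.1, "rx": 0, "ry": 0, "rz": -0.0135, "gripper": 1}, {"tx": -0.314, "ty": 0.173, "tz": 0.1, "rx": 0, "ry": 0, "rz": -0.0135, "gripper": 1}])

```text
clock: 15.2
position: [0.4473, 0.2108, 0.0818]
orientation: [-0.0, -0.045, 0.999, -0.0]
ft_force: [0.0, -0.5, -2.0]
width: 0.587
gripper_force: 30.0
```

```bash
python3 - <<'E'
from h import *
c=optics.calibration("wrist");p,d=optics.read_camera("wrist");t=tool();s=sense();print(t[0],t[1],t[3],s["width"],s["gripper_force"])
np.savez("pics/w6.npz",p=p,d=d,K=c["K"],pose=c["pose"]);cv2.imwrite("pics/w6.png",p[:,:,::-1])
E
```

```text
15.25 [0.44901478 0.21015118 0.08200648] 95.0780099389569 0.590678707890119 29.998521208763123
```

View pics/w6.png

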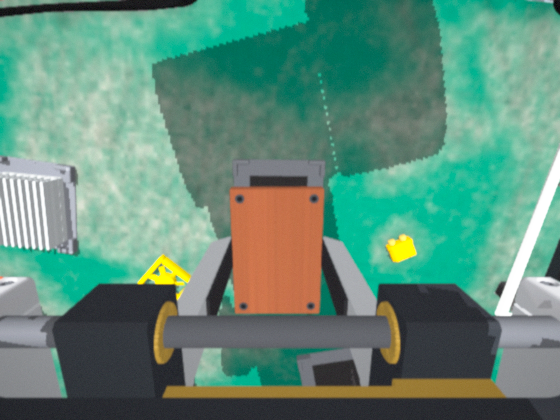

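Copper is held level, near edge (231–324, row 187). The holder's near edge is (233–325, row 161).

```bash
python3 - <<'E'
from h import *
f=np.load("pics/w6.npz");z=.082-.0021
a=np.radians(5);ux=np.array([np.cos(a),np.sin(a)])
e=ray(f,[(233,161),(325,161)],.002);s=ray(f,[(231,187.5),(324,186.5)],z+.004)
print("holder",e.mean(0)[:2]+.053*ux,np.linalg.norm(e[1]-e[0]),np.degrees(np.arctan2(*(e[1]-e[0])[:2])),"copper",s.mean(0)[:2]+.042*ux,np.linalg.norm(s[1]-s[0]),np.degrees(np.arctan2(*(s[1]-s[0])[:2])))
E
```

```text
holder [0.4514138  0.21142779] 0.07855066326336023 -5.104868573315855 copper [0.44727277 0.20961885] 0.05549491612247972 -5.7358267897574695
```

Request:
carry_out(rows=[{"tx": 0.005, "ty": 0.0025, "tz": -0.05, "rx": 0, "ry": 0, "rz": 0, "gripper": 1}, {"tx": 0.005, "ty": 0.0025, "tz": -0.09, "rx": 0, "ry": 0, "rz": 0, "gripper": 1}, {"tx": 0.005, "ty": 0.0025, "tz": -0.11, "rx": 0, "ry": 0, "rz": 0, "gripper": 1}, {"tx": 0.005, "ty": 0.0025, "tz": -0.12, "rx": 0, "ry": 0, "rz": 0, "gripper": 1}, {"tx": 0.005, "ty": 0.0025, "tz": -0.123, "rx": 0, "ry": 0, "rz": 0, "gripper": 1}, {"tx": 0.005, "ty": 0.0025, "tz": -0.123, "rx": 0, "ry": 0, "rz": 0, "gripper": 1}, {"tx": 0.005, "ty": 0.0025, "tz": -0.123, "rx": 0, "ry": 0, "rz": 0, "gripper": 1}])

```text
clock: 15.95
position: [0.4534, 0.2119, 0.0095]
orientation: [0.001, -0.043, 0.999, 0.0]
ft_force: [0.1, -0.2, -3.0]
width: 0.589
gripper_force: 30.0
```

Request:
carry_out(rows=[{"tx": -0.001, "ty": 0, "tz": -0.0055, "rx": 0, "ry": 0, "rz": 0, "gripper": 1}, {"tx": -0.001, "ty": 0, "tz": -0.0055, "rx": 0, "ry": 0, "rz": 0, "gripper": 1}, {"tx": -0.001, "ty": 0, "tz": -0.0055, "rx": 0, "ry": 0, "rz": 0, "gripper": 1}, {"tx": -0.001, "ty": 0, "tz": -0.0055, "rx": 0, "ry": 0, "rz": 0, "gripper": 1}])

```text
clock: 16.35
position: [0.4517, 0.2117, 0.0051]
orientation: [0.0, -0.044, 0.999, 0.0]
ft_force: [-0.0, -0.6, -2.7]
width: 0.588
gripper_force: 30.0
```

Request:
carry_out(rows=[{"tx": 0, "ty": 0, "tz": -0.0008, "rx": 0, "ry": 0, "rz": 0, "gripper": 1}, {"tx": 0, "ty": 0, "tz": -0.0008, "rx": 0, "ry": 0, "rz": 0, "gripper": -1}, {"tx": 0, "ty": 0, "tz": -0.0008, "rx": 0, "ry": 0, "rz": 0, "gripper": -1}, {"tx": 0, "ty": 0, "tz": -0.0008, "rx": 0, "ry": 0, "rz": 0, "gripper": -1}, {"tx": 0, "ty": 0, "tz": -0.0008, "rx": 0, "ry": 0, "rz": 0, "gripper": -1}, {"tx": 0, "ty": 0, "tz": 0.03, "rx": 0, "ry": 0, "rz": 0, "gripper": -1}, {"tx": 0, "ty": 0, "tz": 0.11, "rx": 0, "ry": 0, "rz": 0, "gripper": -1}, {"tx": 0, "ty": 0, "tz": 0.18, "rx": 0, "ry": 0, "rz": 0, "gripper": -1}])

```text
clock: 17.15
position: [0.4511, 0.2115, 0.1138]
orientation: [-0.001, -0.043, 0.999, -0.0]
ft_force: [1.1, -0.1, -0.2]
width: 1.0
gripper_force: 0.0
```

Request:
carry_out(rows=[{"tx": 0.308, "ty": -0.175, "tz": 0.07, "rx": 0, "ry": 0, "rz": 0, "gripper": -1}, {"tx": 0.308, "ty": -0.175, "tz": 0.07, "rx": 0, "ry": 0, "rz": 0, "gripper": -1}, {"tx": 0.308, "ty": -0.175, "tz": 0.07, "rx": 0, "ry": 0, "rz": 0, "gripper": -1}, {"tx": 0.308, "ty": -0.175, "tz": 0.07, "rx": 0, "ry": 0, "rz": 0, "gripper": -1}, {"tx": 0.308, "ty": -0.175, "tz": 0.07, "rx": 0, "ry": 0, "rz": 0, "gripper": -1}, {"tx": 0.308, "ty": -0.175, "tz": 0.07, "rx": 0, "ry": 0, "rz": 0, "gripper": -1}, {"tx": 0.308, "ty": -0.175, "tz": 0.07, "rx": 0, "ry": 0, "rz": 0, "gripper": -1}])

```text
clock: 17.85
position: [0.636, 0.1068, 0.1543]
orientation: [-0.001, -0.043, 0.999, 0.0]
ft_force: [-0.4, -0.9, 0.1]
width: 0.999
gripper_force: 0.0
```

```bash
python3 - <<'E'
from h import *
c=optics.calibration("wrist");p,d=optics.read_camera("wrist");t=tool();print(t[0],t[1],t[3])
np.savez("pics/w7.npz",p=p,d=d,K=c["K"],pose=c["pose"])
q,dq=optics.read_camera("top");np.savez("pics/top7.npz",p=q,d=dq)
o=np.zeros((420,800,3),np.uint8);o[:,:560]=p;o[:240,560:]=cv2.resize(q[207:267,159:219],(240,240),interpolation=cv2.INTER_CUBIC)
cv2.imwrite("pics/w7.png",o[:,:,::-1])
p=p.astype(int);v,u=np.indices(d.shape);W=pts(c,d)
box=(u>230)&(u<320)&(v>130)&(v<265)
k=big(box&(p.max(2)>180)&(p.max(2)-p.min(2)<45),9);print("brick",rect(ray(c,k,.02)[:,:2]))
T=optics.calibration("top");V=pts(T,dq)
# tall things near the brick holder
b=(V[...,0]>.55)&(V[...,0]<.70)&(V[...,1]>.22)&(V[...,1]<.46)&(V[...,2]>.03)&(V[...,2]<.2)
print("tall",[(round(y,2),int((b&(abs(V[...,1]-y)<.01)).sum()),np.round(V[b&(abs(V[...,1]-y)<.01)].min(0,initial=9),3)) for y in np.arange(.24,.46,.02)])
E
```

```text
17.9 [0.63550406 0.10727306 0.15445999] 95.01981376920239
brick (array([637.2, 107.1]), array([121.2,  60. ]), 4.9)
tall [(np.float64(0.24), 0, array([9., 9., 9.])), (np.float64(0.26), 0, array([9., 9., 9.])), (np.float64(0.28), 0, array([9., 9., 9.])), (np.float64(0.3), 0, array([9., 9., 9.])), (np.float64(0.32), 0, array([9., 9., 9.])), (np.float64(0.34), 0, array([9., 9., 9.])), (np.float64(0.36), 0, array([9., 9., 9.])), (np.float64(0.38), 0, array([9., 9., 9.])), (np.float64(0.4), 15, array([0.551, 0.403, 0.108])), (np.float64(0.42), 38, array([0.553, 0.411, 0.114])), (np.float64(0.44), 35, array([0.574, 0.431, 0.115])), (np.float64(0.46), 16, array([0.589, 0.45 , 0.114]))]
```

View pics/w7.png

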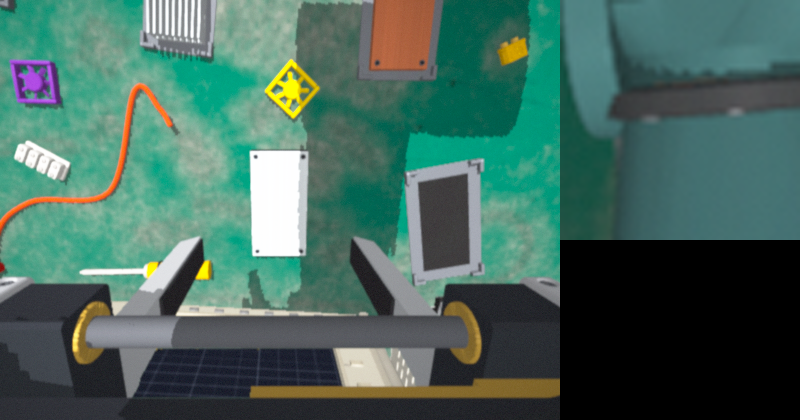

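Only the brick is left at (279,203), with the plate in its holder at top. The area round the brick holder is clear up to y = 0.40. Going down for the brick.

Request:
carry_out(rows=[{"tx": 0.003, "ty": 0, "tz": -0.08, "rx": 0, "ry": 0, "rz": 0, "gripper": -1}, {"tx": 0.003, "ty": 0, "tz": -0.16, "rx": 0, "ry": 0, "rz": 0, "gripper": -1}, {"tx": 0.003, "ty": 0, "tz": -0.21, "rx": 0, "ry": 0, "rz": 0, "gripper": -1}, {"tx": 0.003, "ty": 0, "tz": -0.235, "rx": 0, "ry": 0, "rz": 0, "gripper": -1}, {"tx": 0.003, "ty": 0, "tz": -0.243, "rx": 0, "ry": 0, "rz": 0, "gripper": -1}, {"tx": 0.003, "ty": 0, "tz": -0.243, "rx": 0, "ry": 0, "rz": 0, "gripper": -1}, {"tx": 0.003, "ty": 0, "tz": -0.243, "rx": 0, "ry": 0, "rz": 0, "gripper": -1}, {"tx": 0.003, "ty": 0, "tz": -0.243, "rx": 0, "ry": 0, "rz": 0, "gripper": -1}])

```text
clock: 18.75
position: [0.64, 0.1069, 0.0119]
orientation: [0.002, -0.044, 0.999, 0.0]
ft_force: [-0.3, -0.6, 0.2]
width: 1.0
gripper_force: 0.0
```

Request:
carry_out(rows=[{"tx": 0, "ty": 0, "tz": 0, "rx": 0, "ry": 0, "rz": 0, "gripper": 1}, {"tx": 0, "ty": 0, "tz": 0, "rx": 0, "ry": 0, "rz": 0, "gripper": 1}, {"tx": 0, "ty": 0, "tz": 0, "rx": 0, "ry": 0, "rz": 0, "gripper": 1}, {"tx": 0, "ty": 0, "tz": 0, "rx": 0, "ry": 0, "rz": 0, "gripper": 1}, {"tx": 0, "ty": 0, "tz": 0, "rx": 0, "ry": 0, "rz": 0, "gripper": 1}, {"tx": 0, "ty": 0, "tz": 0, "rx": 0, "ry": 0, "rz": 0, "gripper": 1}, {"tx": 0, "ty": 0, "tz": 0, "rx": 0, "ry": 0, "rz": 0, "gripper": 1}])

```text
clock: 19.45
position: [0.6383, 0.1071, 0.0092]
orientation: [0.0, -0.044, 0.999, 0.0]
ft_force: [0.2, 1.8, 0.7]
width: 0.645
gripper_force: 30.0
```

```bash
python3 - <<'E'
from h import *
F=np.load("pics/top0.npz");V=pts(optics.calibration("top"),F["d"])
S=np.load("pics/side0.npz");U=pts(optics.calibration("side"),S["d"])
for n,X in(("top",V),("side",U)):
  for y in np.arange(.25,.38,.02):
    b=(abs(X[...,1]-y)<.01)&(X[...,0]>.6)&(X[...,0]<.8)
    print(n,round(y,2),[(z,round(float(X[b&(X[...,2]>z)&(X[...,2]<z+.05)][:,0].min(initial=9)),3)) for z in(.02,.07,.12,.17,.22,.27)])
f=np.load("pics/w7.npz");k=ray(f,[(405,172),(483,160),(483,273),(412,283)],.009);print(k,k.mean(0))
E
```

```text
top 0.25 [(0.02, 9.0), (0.07, 9.0), (0.12, 0.745), (0.17, 0.743), (0.22, 0.743), (0.27, 0.743)]
top 0.27 [(0.02, 0.75), (0.07, 0.749), (0.12, 0.742), (0.17, 0.742), (0.22, 0.741), (0.27, 0.741)]
top 0.29 [(0.02, 0.728), (0.07, 0.728), (0.12, 0.73), (0.17, 0.72), (0.22, 0.72), (0.27, 0.722)]
top 0.31 [(0.02, 0.728), (0.07, 0.727), (0.12, 0.73), (0.17, 0.722), (0.22, 0.738), (0.27, 0.738)]
top 0.33 [(0.02, 0.728), (0.07, 0.741), (0.12, 0.74), (0.17, 0.721), (0.22, 0.731), (0.27, 0.738)]
top 0.35 [(0.02, 0.727), (0.07, 0.739), (0.12, 0.738), (0.17, 0.736), (0.22, 0.734), (0.27, 0.736)]
top 0.37 [(0.02, 0.725), (0.07, 0.736), (0.12, 0.728), (0.17, 0.718), (0.22, 0.729), (0.27, 0.735)]
side 0.25 [(0.02, 9.0), (0.07, 9.0), (0.12, 9.0), (0.17, 0.742), (0.22, 0.742), (0.27, 0.742)]
side 0.27 [(0.02, 9.0), (0.07, 0.75), (0.12, 0.741), (0.17, 0.741), (0.22, 0.741), (0.27, 0.74)]
side 0.29 [(0.02, 0.726), (0.07, 0.726), (0.12, 0.729), (0.17, 0.718), (0.22, 0.718), (0.27, 0.721)]
side 0.31 [(0.02, 0.726), (0.07, 0.726), (0.12, 0.729), (0.17, 0.721), (0.22, 0.737), (0.27, 0.734)]
side 0.33 [(0.02, 0.727), (0.07, 0.738), (0.12, 0.736), (0.17, 0.719), (0.22, 0.73), (0.27, 0.736)]
side 0.35 [(0.02, 0.725), (0.07, 0.738), (0.12, 0.735), (0.17, 0.735), (0.22, 0.731), (0.27, 0.735)]
side 0.37 [(0.02, 0.723), (0.07, 0.735), (0.12, 0.735), (0.17, 0.716), (0.22, 0.728), (0.27, 0.734)]
[[0.59416877 0.24087368 0.009     ]
 [0.5743304  0.3214706  0.009     ]
 [0.70459775 0.35645943 0.009     ]
 [0.72475154 0.27533058 0.009     ]] [0.64946211 0.29853357 0.009     ]
```

Request:
carry_out(rows=[{"tx": 0, "ty": 0, "tz": 0.04, "rx": 0, "ry": 0, "rz": 0, "gripper": 1}, {"tx": 0, "ty": 0, "tz": 0.1, "rx": 0, "ry": 0, "rz": 0, "gripper": 1}, {"tx": 0, "ty": 0.318, "tz": 0.11, "rx": 0, "ry": 0, "rz": 0.058, "gripper": 1}, {"tx": 0, "ty": 0.318, "tz": 0.11, "rx": 0, "ry": 0, "rz": 0.058, "gripper": 1}, {"tx": 0, "ty": 0.318, "tz": 0.11, "rx": 0, "ry": 0, "rz": 0.058, "gripper": 1}, {"tx": 0, "ty": 0.318, "tz": 0.11, "rx": 0, "ry": 0, "rz": 0.058, "gripper": 1}, {"tx": 0, "ty": 0.318, "tz": 0.11, "rx": 0, "ry": 0, "rz": 0.058, "gripper": 1}, {"tx": 0, "ty": 0.318, "tz": 0.11, "rx": 0, "ry": 0, "rz": 0.058, "gripper": 1}])

```text
clock: 20.25
position: [0.6374, 0.2979, 0.0736]
orientation: [-0.001, -0.135, 0.991, -0.001]
ft_force: [-0.2, -0.3, -2.2]
width: 0.643
gripper_force: 30.0
```

```bash
python3 - <<'E'
from h import *
c=optics.calibration("wrist");p,d=optics.read_camera("wrist");t=tool();s=sense();print(t[0],t[1],t[3],s["width"],s["gripper_force"])
np.savez("pics/w8.npz",p=p,d=d,K=c["K"],pose=c["pose"]);cv2.imwrite("pics/w8.png",p[:,:,::-1])
E
```

```text
20.3 [0.63777109 0.2966765  0.07376053] 105.44723733832245 0.6465266100567651 29.998633861541748
```

View pics/w8.png

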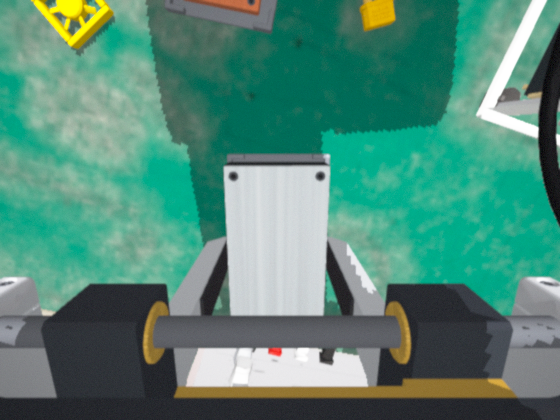

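Brick is held level, near edge (225–328, row 163). The holder's near edge is (228–329, row 154).

```bash
python3 - <<'E'
from h import *
f=np.load("pics/w8.npz");z=.0738-.0092
a=np.radians(15.5);ux=np.array([np.cos(a),np.sin(a)])
e=ray(f,[(228,154),(329,155)],.006);s=ray(f,[(225,163),(328.5,163)],z+.02)
print("holder",e.mean(0)[:2]+.0695*ux,np.linalg.norm(e[1]-e[0]),np.degrees(np.arctan2(*(e[1]-e[0])[:2])),"brick",s.mean(0)[:2]+.0585*ux,np.linalg.norm(s[1]-s[0]),np.degrees(np.arctan2(*(s[1]-s[0])[:2])))
E
```

```text
holder [0.65068677 0.30142531] 0.08173616233933059 -14.939383086011699 brick [0.63864336 0.29672078] 0.05745689593761828 -15.502858740086106
```

Request:
carry_out(rows=[{"tx": 0.01, "ty": 0.0065, "tz": -0.03, "rx": 0, "ry": 0, "rz": 0, "gripper": 1}, {"tx": 0.02, "ty": 0.0065, "tz": -0.06, "rx": 0, "ry": 0, "rz": 0, "gripper": 1}, {"tx": 0.02, "ty": 0.0065, "tz": -0.08, "rx": 0, "ry": 0, "rz": 0, "gripper": 1}, {"tx": 0.02, "ty": 0.0065, "tz": -0.09, "rx": 0, "ry": 0, "rz": 0, "gripper": 1}, {"tx": 0.02, "ty": 0.0065, "tz": -0.096, "rx": 0, "ry": 0, "rz": 0, "gripper": 1}, {"tx": 0.02, "ty": 0.0065, "tz": -0.096, "rx": 0, "ry": 0, "rz": 0, "gripper": 1}, {"tx": 0.02, "ty": 0.0065, "tz": -0.096, "rx": 0, "ry": 0, "rz": 0, "gripper": 1}, {"tx": 0.02, "ty": 0.0065, "tz": -0.096, "rx": 0, "ry": 0, "rz": 0, "gripper": 1}])

```text
clock: 21.1
position: [0.6509, 0.3017, 0.0189]
orientation: [0.001, -0.134, 0.991, 0.0]
ft_force: [0.4, -0.4, -2.4]
width: 0.643
gripper_force: 30.0
```

Request:
carry_out(rows=[{"tx": 0, "ty": 0, "tz": 0, "rx": 0, "ry": 0, "rz": 0, "gripper": 1}, {"tx": 0, "ty": 0, "tz": 0, "rx": 0, "ry": 0, "rz": 0, "gripper": 1}])

```text
clock: 21.3
position: [0.6505, 0.3016, 0.0183]
orientation: [0.001, -0.134, 0.991, 0.0]
ft_force: [-1.5, -0.6, -2.0]
width: 0.64
gripper_force: 30.0
```

Request:
carry_out(rows=[{"tx": 0, "ty": 0, "tz": -0.005, "rx": 0, "ry": 0, "rz": 0, "gripper": 1}, {"tx": 0, "ty": 0, "tz": -0.009, "rx": 0, "ry": 0, "rz": 0, "gripper": 1}, {"tx": 0, "ty": 0, "tz": -0.009, "rx": 0, "ry": 0, "rz": 0, "gripper": 1}, {"tx": 0, "ty": 0, "tz": -0.009, "rx": 0, "ry": 0, "rz": 0, "gripper": 1}])

```text
clock: 21.7
position: [0.6503, 0.3014, 0.0123]
orientation: [0.0, -0.134, 0.991, 0.0]
ft_force: [-1.7, 0.3, -1.6]
width: 0.643
gripper_force: 30.0
```

Request:
carry_out(rows=[{"tx": 0, "ty": 0, "tz": -0.0005, "rx": 0, "ry": 0, "rz": 0, "gripper": -1}, {"tx": 0, "ty": 0, "tz": -0.0005, "rx": 0, "ry": 0, "rz": 0, "gripper": -1}, {"tx": 0, "ty": 0, "tz": -0.0005, "rx": 0, "ry": 0, "rz": 0, "gripper": -1}, {"tx": 0, "ty": 0, "tz": -0.0005, "rx": 0, "ry": 0, "rz": 0, "gripper": -1}, {"tx": 0, "ty": 0, "tz": 0.03, "rx": 0, "ry": 0, "rz": 0, "gripper": -1}, {"tx": 0, "ty": 0, "tz": 0.1, "rx": 0, "ry": 0, "rz": 0, "gripper": -1}, {"tx": 0, "ty": 0, "tz": 0.18, "rx": 0, "ry": 0, "rz": 0, "gripper": -1}, {"tx": 0, "ty": 0, "tz": 0.26, "rx": 0, "ry": 0, "rz": 0, "gripper": -1}])

```text
clock: 22.5
position: [0.6499, 0.3012, 0.1695]
orientation: [-0.0, -0.134, 0.991, -0.0]
ft_force: [1.0, 0.8, -0.2]
width: 0.993
gripper_force: 0.0
```

Request:
carry_out(rows=[{"tx": -0.5, "ty": 0.25, "tz": 0.12, "rx": 0, "ry": 0, "rz": -0.15, "gripper": -1}, {"tx": -0.5, "ty": 0.25, "tz": 0.12, "rx": 0, "ry": 0, "rz": -0.15, "gripper": -1}, {"tx": -0.5, "ty": 0.25, "tz": 0.12, "rx": 0, "ry": 0, "rz": -0.15, "gripper": -1}, {"tx": -0.5, "ty": 0.25, "tz": 0.12, "rx": 0, "ry": 0, "rz": -0.15, "gripper": -1}, {"tx": -0.5, "ty": 0.25, "tz": 0.12, "rx": 0, "ry": 0, "rz": -0.15, "gripper": -1}, {"tx": -0.5, "ty": 0.25, "tz": 0.12, "rx": 0, "ry": 0, "rz": -0.15, "gripper": -1}, {"tx": -0.5, "ty": 0.25, "tz": 0.12, "rx": 0, "ry": 0, "rz": -0.15, "gripper": -1}, {"tx": -0.5, "ty": 0.25, "tz": 0.12, "rx": 0, "ry": 0, "rz": -0.15, "gripper": -1}])

```text
clock: 23.3
position: [0.3463, 0.4541, 0.2432]
orientation: [0.001, 0.097, 0.995, 0.002]
ft_force: [-0.2, 0.3, 0.3]
width: 0.999
gripper_force: 0.0
```

```bash
python3 - <<'E'
from h import *
q,dq=optics.read_camera("top");print(tool()[:2])
o=np.zeros((600,800,3),np.uint8)
for i,(u,v) in enumerate(((366,243),(284,235),(189,238),(151,151))):
    h=38;o[(i//2)*300:(i//2)*300+300,(i%2)*400:(i%2)*400+300]=cv2.resize(q[v-h:v+h,u-h:u+h],(300,300),interpolation=cv2.INTER_CUBIC)
cv2.imwrite("pics/fin.png",o[:,:,::-1])
E
```

```text
(23.35, array([0.34853483, 0.45277126, 0.24201469]))
```

View pics/fin.png

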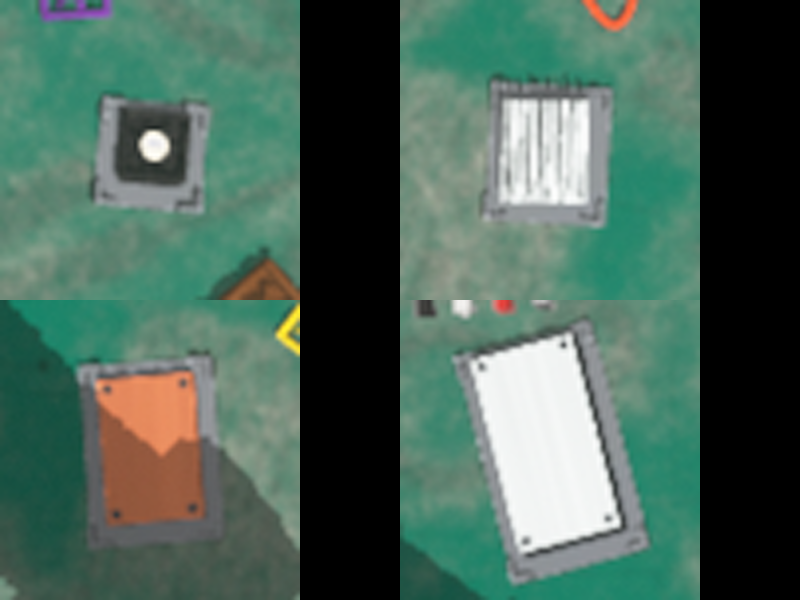

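All four parts look seated. The fan is nearest its brackets, so I'll check tilts from depth before handing in.

```bash
python3 - <<'E'
from h import *
ctr=dict(fan=(.4425,-.191,.016),sink=(.457,0,.02),plate=(.451,.2115,.022),brick=(.651,.302,.026))
for cam in("top","side"):
    c=optics.calibration(cam);D=np.stack([optics.read_camera(cam)[1] for _ in range(6)]);d=np.median(D,0);W=pts(c,d)
    for n,(x,y,h) in ctr.items():
        m=(abs(W[...,0]-x)<h)&(abs(W[...,1]-y)<h)&(d>0);P=W[m]
        A=np.c_[P[:,:2]-[x,y],np.ones(len(P))];s=np.linalg.lstsq(A,P[:,2],rcond=None)[0]
        print(cam,n,len(P),"slope deg",np.round(np.degrees(s[:2]),1),"z",round(s[2],4),"sd",np.round((P[:,2]-A@s).std(),4))
    g=(abs(W[...,0]-.5)<.03)&(abs(W[...,1]+.02)<.03);P=W[g];A=np.c_[P[:,:2]-[.5,-.02],np.ones(len(P))];s=np.linalg.lstsq(A,P[:,2],rcond=None)[0];print(cam,"bench",np.round(np.degrees(s[:2]),1),round(s[2],4))
E
```

```text
top fan 216 slope deg [-3.5  0.5] z 0.0079 sd 0.004
top sink 313 slope deg [0.1 1.4] z 0.0155 sd 0.0086
top plate 373 slope deg [-0.   0.1] z 0.0108 sd 0.0011
top brick 508 slope deg [-0.6  0.6] z 0.0228 sd 0.0015
top bench [-10.4   5.3] 0.0043
side fan 66 slope deg [-1.8  3. ] z 0.0074 sd 0.0033
side sink 164 slope deg [ 0.4 -0.2] z 0.0235 sd 0.0013
side plate 323 slope deg [-0.2  0.1] z 0.0091 sd 0.0006
side brick 611 slope deg [ 1.8 -2. ] z 0.0208 sd 0.0022
side bench [-23.7   3.1] 0.0058
```

```bash
python3 -c "
from bench import sign_off
print(sign_off())"
```

```text
the job is handed in; nothing more can be done
None
```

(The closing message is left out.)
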